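Screw a hose elbow into a clamped coupling

TASK

Stand the brass hose elbow, threaded end down, in the round coupling held in the bench clamp: press it only lightly, feel for the place where its two lugs drop through the thread gaps, and screw it clockwise. Turn on past the point where the seal makes it stiff, stop when the hose tail points straight out over the hose saddle of the clamp, and let go. Do not force it, do not crush the seal by turning past the saddle, and leave the other things on the bench where they are.

Things in the scene. Friction and masses are not known exactly. Their poses are not given: they have to be found in the camera images.
- elbow: Loose brass hose elbow, 0.16 kg, standing on its male end. Origin: centre of the male end's underside, on the thread axis; z up, x along the hose tail. Round shank 22 mm diameter, z 0 to 30 mm, foot chamfered; two lugs (short thread pieces) on its +y and -y sides, z 7 to 12 mm, 7 mm wide, reaching 16 mm from the axis.
- grip (a point): Where to grip the elbow: on its axis, 54 mm above its origin, in a block 30 x 30 mm (z 30 to 68 mm, low round cap to 71 mm). Take it from above by the two flats that face the elbow's +y and -y; the hose tail leaves the +x face.
- tail_end (a point): Free end of the elbow's hose tail (17 mm diameter over the barbs), 62 mm from the thread axis, 50 mm above the elbow's origin.
- coupling: Fixed bench clamp holding an upright round aluminium coupling. Origin: underside of the clamp (on the worktop, z 0), on the coupling's axis; z up; the hose saddle stands on the -x side. Base plate 125 x 96 x 10 mm, grey jaws on the +y and -y sides with screws up to z 37 mm; coupling 54 mm outside diameter, top at z 46 mm.
- mouth (a point): Centre of the coupling's open top, z 46 mm above the coupling's origin. The bore is 34 mm wide for 6 mm; there a thread ring of 24 mm inner diameter begins. With its lugs resting on the ring the elbow's origin stands 33 mm above the coupling's; dropped through, about 23.5 mm.
- thread (a point): Centre of the thread ring's top, z 40 mm. Two gaps facing each other let the lugs through, with about 3 deg play either way. Where they lie is not known exactly: the lugs drop through with the hose tail somewhere from 30 to 86 deg anticlockwise, seen from above, of the saddle direction. Clockwise turning then pulls the elbow down; an end stop comes about 110 deg after the gap.
- saddle (a point): Bottom of the vee of the hose saddle, a small steel post on the clamp's -x side, 64 mm from the coupling's axis, 47 mm above the clamp's underside; its arms reach z 54 mm. The hose tail passes over it without touching.
- seal (a joint): How far the spring seal in the coupling is pressed down, m: 0 free, 0.006 most. 4 N preload, then 2.5 N per mm. The dropped elbow rests on it; clockwise turning is free for about 10 deg, then presses the seal 3.4 mm per radian: 0.7 to 4.3 mm at the saddle. Friction holds the released elbow.
- tape_a: Roll of tape lying flat, 76 mm diameter, 20 mm high; a bystander.
- dress_stick: Grey dressing stick, 24 x 100 x 16 mm, lying between the clamp and the elbow; a bystander.
- blank_b: Round lens blank, 65 mm diameter, 10 mm thick; a bystander.

How it is judged:
On the way:
1. the lugs are through the gaps in the thread ring, tail still well short of the saddle (z of elbow in the frame of coupling below 0.026 m and horizontal distance between elbow and coupling below 0.003 m and horizontal distance between tail_end and saddle above 0.02 m), for 0.1 s.
At the end, for the whole second after the job is handed in: The elbow is screwed into the coupling and released: upright within 7 deg and on the axis within 3 mm, seal compressed by at least 0.4 mm, elbow origin less than 23.5 mm above the coupling's, end of the hose tail within 10 mm (about 9 deg) horizontally of the saddle, at rest (horizontal distance between tail_end and saddle below 0.01 m and horizontal distance between elbow and coupling below 0.003 m and z of elbow in the frame of coupling below 0.0235 m and angle between elbow's own z axis and vertical below 0.12 rad and value of joint seal above 0.0004 m and linear speed of elbow below 0.01 m/s); the robot touches nothing.
It fails at once if the elbow is forced against the coupling with more than 40 N (contact force between elbow and coupling above 40 N).
It fails at once if the seal is crushed by more than 5 mm (turned too far past the saddle, or pressed with over 16 N) (value of joint seal above 0.005 m).
It fails at once if a bystander is moved by more than 15 mm (distance of any of tape_a, dress_stick, blank_b from where it was at the start of the episode above 0.015 m).
It also fails if it takes over 72 s, if anything falls off the work surface, if the arm or the gripper's body presses on something with over 40 N, if the wrist force passes 120 N, or if a joint passes its speed limit or range.

ROBOT

A 6-joint arm with a two-finger parallel gripper is mounted at the origin on a cart in front of the work surface, level with it; the furniture and walls round the work are solid. World frame = base frame: x ahead of the robot, y to its left, z up, the work surface at z = 0. Lengths are in m, angles in rad, forces in N, time in s.
With the tool pointing down it reaches from about 0.25 to 0.775 m from the base axis. Payload 4 kg.
Tool frame: the origin (TCP) lies midway between the tips of the shut fingers; the grasp point (between the pads) lies 19 mm behind it; z points along the fingers, y is the line along which they close (so a half turn about z gives the same grasp; the last joint's range is limited). The gripper opens to 94 mm and grips with 3 to 60 N. Pads are 16 mm wide; open, the fingers measure 119 mm over their backs; the gripper's body (75 mm by 177 mm) begins 78 mm behind the grasp point.
Start: joints at [1.034, 0.087, 1.371, -0, 1.684, -0.103], TCP at [0.231, 0.499, 0.206] pointing down, gripper open.
Joint ranges: [-3.1, 3.1], [-0.76, 2.03], [0.27, 2.55], [-1.08, 4.22], [0.17, 2.65], [-2.57, 2.57]. Speed limits (rad/s): [2.79, 2.79, 3.14, 3.14, 3.14, 3.14].

INTERFACE

Orientations are given as [roll, pitch, yaw] about the fixed x, y, z axes, in that order (R = Rz(yaw) Ry(pitch) Rx(roll)).
In Python, from bench import robot gives the robot as it stands.
- The arm moves only by the tool servo_tool, never from a script. Its argument "moves" is a list of rows, each a list of 5 numbers: the shift along the tool's x, y, z in units of 25 mm (1.0 is 25 mm), then the turn about the tool's z in units of 6 degrees (1.0 is 6 degrees), then the closure, from 0 (fully open) to 1 (shut). In form: [[dx, dy, dz, yaw, gripper], ...]. A call has 1 to 10 rows; each row is the pose to reach, as a shift and turn from the pose commanded when the call began, along the tool's axes at that moment; what a row does not reach only later rows make up. A row lasts 1/12 s, in which the tool goes at most 41.7 mm and 7.16 degrees, less where a joint would pass 70% of its speed; a pose out of reach is approached as far as the arm can. A call with a gripper value outside its range is refused whole. The fingers move at their own pace and stop on an object; the grip force is fixed at half the most. Time passes only in rows, so rows that repeat a pose let the fingers close. It gives the time, the measured TCP pose, the force, the opening and the grip force at its end, in the units of the state.
- robot.get_obs(): the state, without advancing time (a new reading comes with each control period).
- robot.snapshot(name): name is "scene" or "top" or "wrist"; returns a dict with "image" (420x560x3 uint8, blue, green, red), "fx", "fy", "cx", "cy" (pixels), "eye" and "orientation" of the camera in the world; the wrist camera has in their place "T_tool_cam" (4x4, takes a point from camera to tool coordinates, whose origin is the TCP and whose axes are the flange's). Camera axes: x right, y down, z forward; pixel columns grow to the right and rows downward; lengths in m; the calibration is good to about 2 mm. The wrist camera is an equidistant fisheye: a pixel r from the principal point sees the ray r / f radians off the axis. A picture is of the moment at which its call begins: read the wrist's pose just before it. There is no depth.
- robot.close_job(): hands the job in; it is judged then, once.
The state is a dict: "time": time; "joint_positions": joint angles; "qvel": joint speeds; "joint_torque": joint torques, N m; "tool_pos": TCP position; "ee_rot": TCP orientation; "wrist_force": force on the tool from outside, world axes, zero at the start; "wrist_torque": the same for the moment, N m; "width": finger opening in m; "finger_force": force on a finger pad.
Only numpy, scipy, OpenCV 4.12 (cv2) and the standard library are available. Lean on these libraries where they do the work, as an engineer would, in place of code of your own. Each camera call takes 0.05 s, during which the arm holds its last target. There are 200 camera calls.

## Working session

There is one attempt and no reset: what is moved stays moved. The work goes in short steps, Python scripts to look and compute and a tool call to move; the robot and the scene stay as the last step left them, time stands still between calls to the robot, and variables do not carry over. Pictures are saved under pics/ and viewed, at most 10 in all, crops included, and the job is handed in when it is done.

Besides the shell and the picture viewer there is one more tool, called by a JSON object that holds its "name" and its "arguments". servo_tool: Moves the arm, as the interface text tells. Its arguments: {"type":"object","properties":{"moves":{"type":"array"}},"required":["moves"]}

```bash
ls; mkdir -p pics; cat > h.py <<'E'
import numpy as np,cv2
from bench import robot
from scipy.spatial.transform import Rotation as R
def ray(s,u,v):
    d=np.array([(u-s["cx"])/s["fx"],(v-s["cy"])/s["fy"],1.])
    return np.array(s["eye"]),rot(s)@d
def rot(s):
    o=np.array(s["orientation"])
    return o if o.shape==(3,3) else R.from_euler('xyz',o).as_matrix()
def onz(s,u,v,z):
    e,d=ray(s,u,v); return e+d*(z-e[2])/d[2]
def px(s,p):
    c=rot(s).T@(np.array(p)-np.array(s["eye"])); return s["cx"]+s["fx"]*c[0]/c[2], s["cy"]+s["fy"]*c[1]/c[2]
E
python3 - <<'E'
from h import *
o=robot.get_obs(); print(o)
for n in("top","scene"):
    s=robot.snapshot(n); cv2.imwrite(f"pics/{n}0.png",s["image"]); print({k:v for k,v in s.items() if k!="image"})
E
```

```text
pics
{'time': 0.0, 'joint_positions': array([ 1.03391716e+00,  8.79439938e-02,  1.37223851e+00, -1.92635152e-05,
        1.68360202e+00, -1.03105687e-01]), 'qvel': array([-0.00021197, -0.00079422, -0.00049297, -0.00058634,  0.000128  ,
       -0.00068952]), 'joint_torque': array([ 3.02710714e-04, -3.40178847e+01, -3.02430832e+01,  7.18663190e-02,
        3.29462020e-02, -1.37553716e-04]), 'tool_pos': array([0.23089482, 0.49858234, 0.20431819]), 'ee_rot': array([-3.13941044e+00, -2.06550693e-04,  2.70781680e+00]), 'wrist_force': array([ 0.06383205,  0.52406104, -0.2017211 ]), 'wrist_torque': array([ 0.03587568,  0.01869979, -0.06088979]), 'finger_force': 0.0, 'width': 0.09434117833716492}
{'fx': 496.49917970656094, 'fy': 496.49917970656094, 'cx': 284.66951949863045, 'cy': 197.72272023596094, 'eye': array([ 0.45116143, -0.3541678 ,  0.93369786]), 'orientation': array([-3.08586704, -0.01833391, -1.58642185])}
{'fx': 541.6769664571083, 'fy': 541.6769664571083, 'cx': 270.6866824562193, 'cy': 210.94107485549537, 'eye': array([-0.22604534, -0.9193979 ,  0.55339384]), 'orientation': array([-2.06259934, -0.01644502, -0.88976304])}
```

View pics/top0.png

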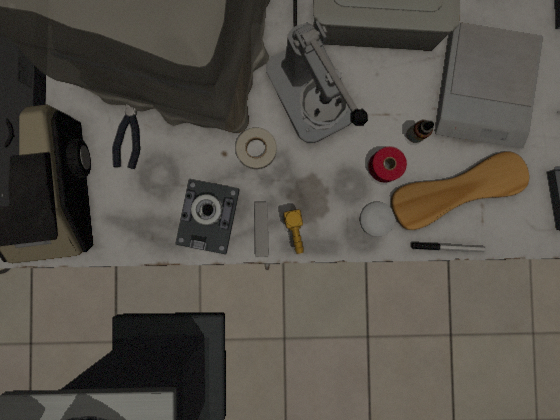

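View pics/scene0.png

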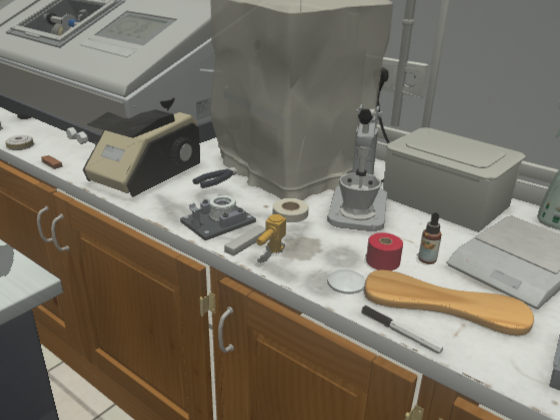

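The top view shows the elbow's block at (293,217) with its tail going down to (298,250). The coupling ring is at (207,209) with the saddle at (199,243), and the stick at (261,228) lies between them. Next I measure these and make an enlarged crop.

```bash
python3 - <<'E'
from h import *
s=robot.snapshot("top"); im=s["image"]
hsv=cv2.cvtColor(im,cv2.COLOR_BGR2HSV)
m=cv2.inRange(hsv,(15,120,60),(32,255,255)); m[:,:270]=0;m[:,330:]=0;m[:190]=0
ys,xs=np.nonzero(m); print("brass",len(xs),xs.min(),xs.max(),ys.min(),ys.max())
P=np.array([onz(s,u,v,0.055) for u,v in zip(xs,ys)])[:,:2]
c=P.mean(0); w,V=np.linalg.eigh(np.cov((P-c).T)); print("c",c,"axis",V[:,1],np.degrees(np.arctan2(V[1,1],V[0,1])))
for nm,x0,y0 in(("coup",170,175),):
    g=cv2.cvtColor(im,cv2.COLOR_BGR2GRAY)
cr=im[165:275,165:325]; cv2.imwrite("pics/crop1.png",cv2.resize(cr,None,fx=5,fy=5,interpolation=cv2.INTER_CUBIC))
sc=robot.snapshot("scene"); cv2.imwrite("pics/crop2.png",cv2.resize(sc["image"][170:280,160:320],None,fx=5,fy=5,interpolation=cv2.INTER_CUBIC))
E
```

```text
brass 472 284 302 209 253
c [ 0.44752672 -0.38767771] axis [-0.9849916 -0.1726023] -170.0608433597062
```

View pics/crop1.png

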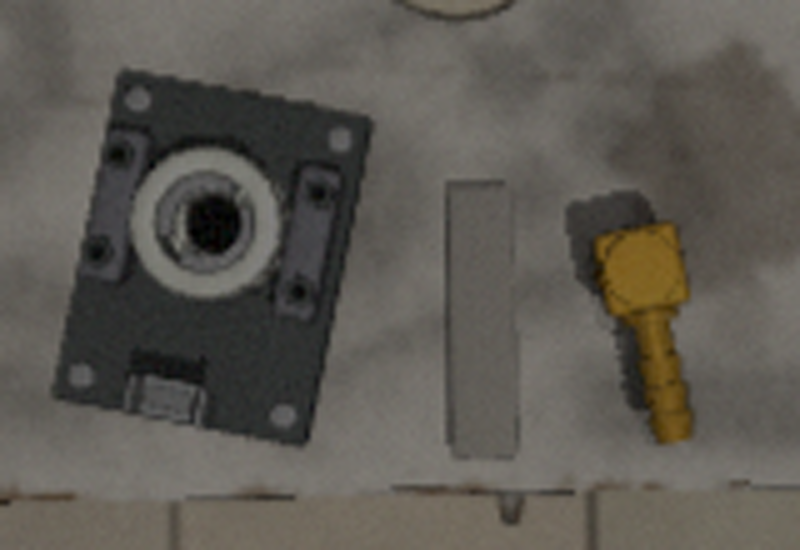

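View pics/crop2.png

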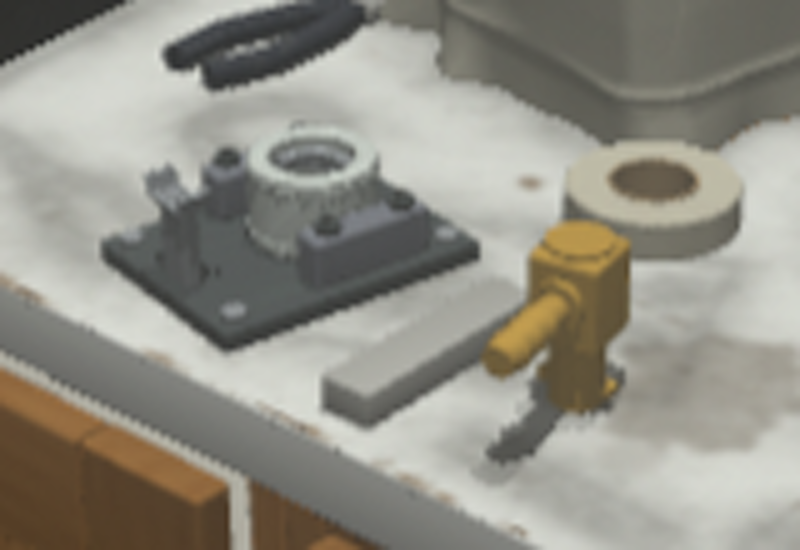

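Crop 1 shows the elbow cap centre at about (642,266), the tail end at (674,438), the coupling ring at (207,222) and the saddle at (165,398). The plate corners are at (120,70), (372,120), (305,445) and (52,397). Crop 2 confirms the elbow is standing upright.

```bash
python3 - <<'E'
from h import *
s=robot.snapshot("top"); im=s["image"]
C=lambda u,v,z: onz(s,165+(u+.5)/5-.5,165+(v+.5)/5-.5,z)[:2]
cap=C(642,266,.07); te=C(674,438,.05); 
print("cap",cap,"tail",te,te-cap,np.linalg.norm(te-cap),np.degrees(np.arctan2(*(te-cap)[::-1])))
# block top via mask ellipse
k=[C(*p,.01) for p in((120,70),(372,120),(305,445),(52,397))]
print("sides",[np.linalg.norm(k[i]-k[(i+1)%4]) for i in range(4)])
for a,b in((0,3),(1,2)): d=k[b]-k[a]; print("sad dir",np.degrees(np.arctan2(d[1],d[0])))
print("ring",C(207,222,.046),"plate centre",sum(k)/4)
hsv=cv2.cvtColor(im,cv2.COLOR_BGR2HSV); g=cv2.cvtColor(im,cv2.COLOR_BGR2GRAY)
sub=cv2.resize(g[165:275,165:325],None,fx=5,fy=5,interpolation=cv2.INTER_CUBIC)
m=(sub>125).astype(np.uint8); m[:,:110]=0;m[:,300:]=0;m[:130]=0;m[315:]=0
cs,_=cv2.findContours(m,cv2.RETR_EXTERNAL,cv2.CHAIN_APPROX_NONE); c=max(cs,key=cv2.contourArea)
e=cv2.fitEllipse(cv2.convexHull(c)); print(e,"ring ell",C(*e[0],.046), "diam", np.linalg.norm(C(e[0][0]-e[1][0]/2,e[0][1],.046)-C(e[0][0]+e[1][0]/2,e[0][1],.046)))
print("saddle", C(167,393,.054))
# scene check
sc=robot.snapshot("scene"); p=C(*e[0],.046)
for q,z in((cap,.071),(te,.05),(p,.046)):
    u=px(sc,[*q,z]); print("scene crop px",(u[0]-160)*5,(u[1]-170)*5)
E
```

```text
cap [ 0.46391644 -0.38469824] tail [ 0.40309606 -0.39574741] [-0.06082038 -0.01104916] 0.06181587476949873 -169.70344010660887
sides [np.float64(0.09556176050007417), np.float64(0.12285115580093738), np.float64(0.0950350854402241), np.float64(0.12355223002683395)]
sad dir 168.03327171954996
sad dir 167.7870586291203
ring [ 0.48233502 -0.23058237] plate centre [ 0.47044481 -0.22748895]
((266.7262268066406, 218.33126831054688), (11.460651397705078, 70.85572052001953), 179.73593139648438) ring ell [ 0.48332548 -0.25184674] diam 0.004080881824133592
saddle [ 0.42204767 -0.21724345]
scene crop px 583.4237746488554 240.93904973123458
scene crop px 499.75731389824006 365.71907956534926
scene crop px 354.74193155189084 173.64129751743448
```

The measurements agree: tail length 61.8 mm, plate 123 x 95 mm, and the saddle lies where the coupling pose puts it. The elbow is at (.464,-.385) with its tail at -170°. The coupling is at (.482,-.231) with the saddle direction at 168°. Now I compute the moves.

```bash
cat >> h.py <<'E'
def units(pos,yaw=None,frm=None,fyaw=None):
    "row (dx,dy,dz,turn) from pose frm/fyaw (default measured) to world pos, tool yaw deg"
    o=robot.get_obs(); p=np.array(o["tool_pos"]) if frm is None else np.array(frm)
    y=np.degrees(o["ee_rot"][2]) if fyaw is None else fyaw
    T=R.from_euler('xyz',[180,0,y],degrees=True).as_matrix()
    d=T.T@(np.array(pos)-p)/.025
    t=0 if yaw is None else -((yaw-y+180)%360-180)/6
    return np.round([*d,t],2)
E
python3 - <<'E'
from h import *
p=[.231,.499,.206]
for q in([.231,.499,.3],[.28,.2,.3],[.28,-.1,.3],[.464,-.385,.3]): print(q,units(q,10,p,155.14))
E
```

```text
[0.231, 0.499, 0.3] [ 0.    0.   -3.76 24.19]
[0.28, 0.2, 0.3] [ -6.81 -10.03  -3.76  24.19]
[0.28, -0.1, 0.3] [-11.85 -20.92  -3.76  24.19]
[0.464, -0.385, 0.3] [-23.32 -28.17  -3.76  24.19]
```

{"name": "servo_tool", "arguments": {"moves": [[0,0,-3.76,0,0],[0,0,-3.76,1,0],[0,0,-3.76,2,0],[-6.8,-10,-3.76,3,0],[-6.8,-10,-3.76,4,0],[-6.8,-10,-3.76,5,0],[-6.8,-10,-3.76,6,0],[-6.8,-10,-3.76,7,0],[-6.8,-10,-3.76,8,0],[-6.8,-10,-3.76,9,0]]}}

```text
time: 1.13
tool_pos: [0.2782, 0.2095, 0.2995]
ee_rot: [3.141, -0.0, 1.761]
wrist_force: [1.6, -0.2, 0.2]
width: 0.094
finger_force: 0.0
```

```bash
python3 - <<'E'
from h import *
p=[.28,.2,.3]
for q in([.29,-.1,.3],[.464,-.385,.3],[.464,-.385,.2]): print(q,units(q,10.1,p,101.14))
E
```

```text
[0.29, -0.1, 0.3] [-11.85  -1.93  -0.    15.17]
[0.464, -0.385, 0.3] [-24.38   2.7    0.    15.17]
[0.464, -0.385, 0.2] [-24.38   2.7    4.    15.17]
```

{"name": "servo_tool", "arguments": {"moves": [[-11.85,-1.9,0,1.1,0],[-11.85,-1.9,0,2.2,0],[-11.85,-1.9,0,3.3,0],[-11.85,-1.9,0,4.4,0],[-11.85,-1.9,0,5.5,0],[-11.85,-1.9,0,6.6,0],[-11.85,-1.9,0,7.7,0],[-11.85,-1.9,0,8.8,0],[-24.4,2.7,0,9.9,0],[-24.4,2.7,0,11,0]]}}

```text
time: 1.97
tool_pos: [0.3323, -0.1616, 0.3006]
ee_rot: [3.138, -0.002, 0.606]
wrist_force: [0.4, 0.5, 1.0]
width: 0.0939
finger_force: 0.0
```

```bash
python3 - <<'E'
from h import *
o=robot.get_obs();print(o["tool_pos"],np.degrees(o["ee_rot"]))
for q in([.464,-.385,.3],[.464,-.385,.13],): print(q,units(q,10.1))
E
```

```text
[ 0.3323038  -0.1615881   0.30056142] [ 1.79816972e+02 -9.63873602e-02  3.47201463e+01]
[0.464, -0.385, 0.3] [-0.76 10.35  0.02  4.1 ]
[0.464, -0.385, 0.13] [-0.76 10.35  6.82  4.1 ]
```

```bash
python3 - <<'E'
from h import *
print(units([.46,-.231,.2],10.1))
E
```

```text
[2.62 5.19 4.02 4.1 ]
```

{"name": "servo_tool", "arguments": {"moves": [[2.6,4.8,4,1.1,0],[2.6,4.8,4,2.2,0],[2.6,4.8,4,3.3,0],[2.6,4.8,4,4.1,0],[2.6,4.8,4,4.1,0],[2.6,4.8,4,4.1,0],[2.6,4.8,4,4.1,0]]}}

```text
time: 2.55
tool_pos: [0.4545, -0.2203, 0.1998]
ee_rot: [-3.141, 0.0, 0.185]
wrist_force: [0.7, -0.7, -0.1]
width: 0.0938
finger_force: 0.0
```

```bash
python3 - <<'E'
from h import *
o=robot.get_obs();print(o["tool_pos"],o["ee_rot"])
s=robot.snapshot("wrist"); cv2.imwrite("pics/w1.png",s["image"]); print({k:v for k,v in s.items() if k!="image"})
E
```

```text
[ 0.45448427 -0.22027688  0.1998387 ] [-3.14109233e+00  4.44672358e-04  1.85092622e-01]
{'fx': 325.19226210127806, 'fy': 325.19226210127806, 'cx': 273.01555308073506, 'cy': 206.27438264613443, 'T_tool_cam': array([[ 3.77950463e-04, -9.69732178e-01, -2.44170758e-01,
         7.00663873e-02],
       [ 9.99998698e-01, -1.65128642e-05,  1.61347341e-03,
         6.93701976e-04],
       [-1.56866905e-03, -2.44171050e-01,  9.69730910e-01,
        -1.80122989e-01],
       [ 0.00000000e+00,  0.00000000e+00,  0.00000000e+00,
         1.00000000e+00]])}
```

View pics/w1.png

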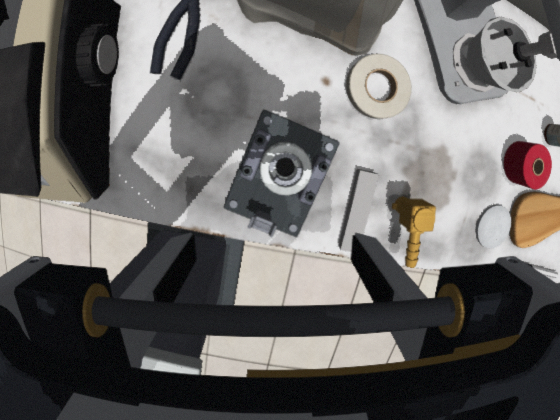

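The wrist view shows the coupling at (286,168), the saddle at (263,225), and the elbow at (420,215). I'll enlarge the coupling to see the gaps, and cross-check the positions.

```bash
cat >> h.py <<'E'
def wray(s,o,u,v):
    x=(u-s["cx"])/s["fx"]; y=(v-s["cy"])/s["fy"]; r=np.hypot(x,y)+1e-12
    d=np.array([x/r*np.sin(r),y/r*np.sin(r),np.cos(r)]); T=np.array(s["T_tool_cam"])
    W=R.from_euler('xyz',o["ee_rot"]).as_matrix()
    return o["tool_pos"]+W@T[:3,3], W@T[:3,:3]@d
def wz(s,o,u,v,z):
    e,d=wray(s,o,u,v); return (e+d*(z-e[2])/d[2])[:2]
E
python3 - <<'E'
from h import *
o=robot.get_obs(); s=robot.snapshot("wrist"); im=s["image"]
cv2.imwrite("pics/w1c.png",cv2.resize(im[138:198,256:316],None,fx=10,fy=10,interpolation=cv2.INTER_CUBIC))
print("ring",wz(s,o,286,168,.046),"elbow",wz(s,o,420,214,.07),"tail",wz(s,o,412,266,.05))
E
```

```text
ring [ 0.48380997 -0.23018176] elbow [ 0.4674082  -0.37938121] tail [ 0.40020885 -0.4010625 ]
```

View pics/w1c.png

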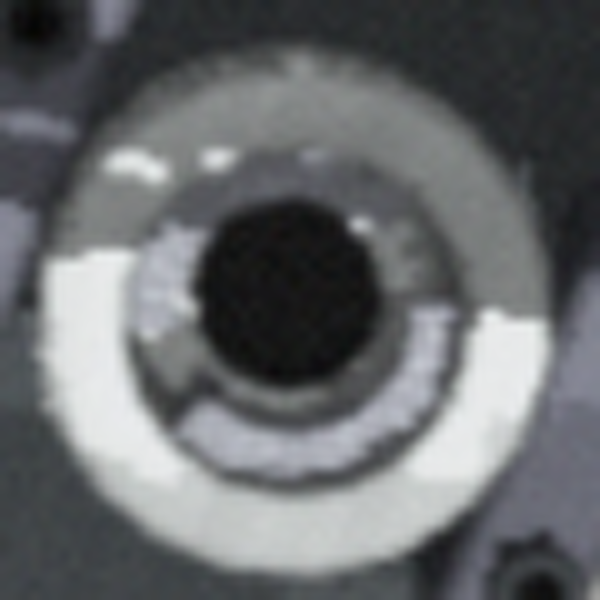

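The crop shows the ring's two gaps, lower left at about (175,365) and upper right at (405,250). Together they give the gap line.

```bash
python3 - <<'E'
from h import *
o=robot.get_obs(); s=robot.snapshot("wrist")
C=lambda u,v,z: wz(s,o,256+(u+.5)/10-.5,138+(v+.5)/10-.5,z)
c=C(297,310,.046); a=C(175,365,.038); b=C(405,250,.038); print("mouth",c,"gap mid",(a+b)/2,"sep",np.linalg.norm(a-b))
d=a-b; t=np.degrees(np.arctan2(d[1],d[0])); print("gap line",t,"tail candidates",(t+90)%360,(t-90)%360,"range 198..254; saddle",168)
print("outer ring edges",np.linalg.norm(C(42,300,.046)-C(550,300,.046)), C(296,310,.046))
for q in([.464,-.385,.2],[.464,-.385,.1]): print(units(q,10.1))
E
```

```text
mouth [ 0.48334992 -0.22973882] gap mid [ 0.48253454 -0.22945535] sep 0.027459296901008422
gap line 127.55786635111203 tail candidates 217.557866351112 37.557866351112025 range 198..254; saddle 168
outer ring edges 0.053029850090621944 [ 0.48333049 -0.22963641]
[-0.85  6.54  0.09  0.08]
[-0.85  6.54  4.09  0.08]
```

{"name": "servo_tool", "arguments": {"moves": [[-0.85,6.5,0,0,0],[-0.85,6.5,0,0,0],[-0.85,6.5,0,0,0],[-0.85,6.5,0,0,0],[-0.85,6.5,1,0,0],[-0.85,6.5,2,0,0],[-0.85,6.5,2,0,0],[-0.85,6.5,2,0,0]]}}

```text
time: 3.37
tool_pos: [0.4628, -0.3834, 0.1499]
ee_rot: [-3.141, 0.0, 0.184]
wrist_force: [0.6, 0.4, 0.5]
width: 0.094
finger_force: 0.0
```

```bash
python3 - <<'E'
from h import *
o=robot.get_obs();print(o["tool_pos"],o["ee_rot"])
s=robot.snapshot("wrist"); im=s["image"]; 
hsv=cv2.cvtColor(im,cv2.COLOR_BGR2HSV); m=cv2.inRange(hsv,(15,120,60),(32,255,255))
cs,_=cv2.findContours(m,cv2.RETR_EXTERNAL,cv2.CHAIN_APPROX_NONE)
for c in cs:
    if cv2.contourArea(c)>100: print(cv2.boundingRect(c),cv2.contourArea(c))
T=np.array(s["T_tool_cam"])
x0,y0=200,100
cv2.imwrite("pics/w2c.png",cv2.resize(im[80:260,180:380],None,fx=3,fy=3,interpolation=cv2.INTER_CUBIC))
E
```

```text
[ 0.46279536 -0.38341961  0.14986673] [-3.14068295e+00  4.46673631e-04  1.84101121e-01]
(256, 188, 35, 85) 1706.5
(441, 171, 119, 80) 6084.5
```

View pics/w2c.png

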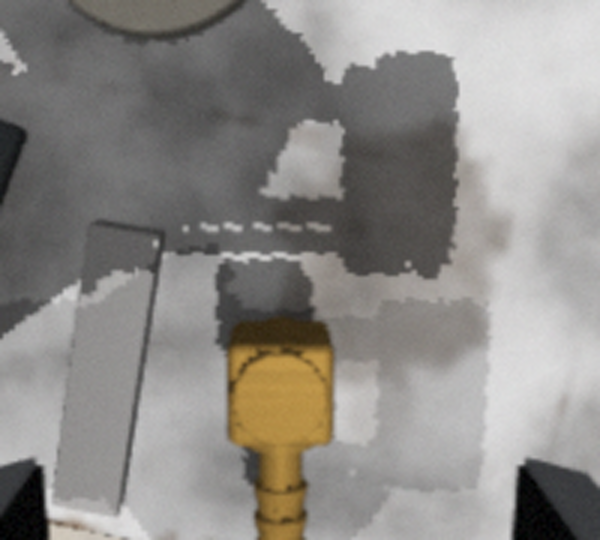

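The elbow's cap circle is centred at (281,395) in the crop, which is image (273.5,211.5). Its tail points straight down the picture, so the yaw already matches.

```bash
python3 - <<'E'
from h import *
o=robot.get_obs(); s=robot.snapshot("wrist")
C=lambda u,v,z: wz(s,o,180+(u+.5)/3-.5,80+(v+.5)/3-.5,z)
c=C(281,395,.069); print("cap",c, "width",np.linalg.norm(C(229,400,.068)-C(333,400,.068)))
d=C(280,535,.058)-c; print("tail yaw",np.degrees(np.arctan2(d[1],d[0])))
d=C(329,345,.068)-C(229,345,.068); print("back edge normal",np.degrees(np.arctan2(d[1],d[0]))-90, "tool yaw",np.degrees(o["ee_rot"][2]))
print(units([*c,.035],10.3),units([.4645,-.3845,.035],10.3))
E
```

```text
cap [ 0.46366793 -0.38554155] width 0.029174063048847794
tail yaw -169.7029880095457
back edge normal -169.45252323739987 tool yaw 10.570004467604507
[-0.03  0.05  4.7   0.05] [0.01 0.01 4.7  0.05]
```

{"name": "servo_tool", "arguments": {"moves": [[0,0.05,1.5,0,0],[0,0.05,3,0,0],[0,0.05,4,0,0],[0,0.05,4.6,0,0],[0,0.05,4.6,0,0],[0,0.05,4.6,0,1],[0,0.05,4.6,0,1],[0,0.05,4.6,0,1],[0,0.05,4.6,0,1],[0,0.05,4.6,0,1]]}}

```text
time: 4.3
tool_pos: [0.4646, -0.3861, 0.0362]
ee_rot: [3.139, -0.002, 0.184]
wrist_force: [-1.0, 0.2, -0.6]
width: 0.0637
finger_force: 0.0
```

{"name": "servo_tool", "arguments": {"moves": [[0,0,0,0,1],[0,0,0,0,1],[0,0,0,0,1],[0,0,0,0,1],[0,0,0,0,1],[0,0,0,0,1]]}}

```text
time: 4.8
tool_pos: [0.4638, -0.3852, 0.0343]
ee_rot: [-3.141, 0.0, 0.184]
wrist_force: [-0.3, -0.3, 0.4]
width: 0.0297
finger_force: 30.0
```

```bash
python3 - <<'E'
from h import *
o=robot.get_obs(); print(o["tool_pos"],o["wrist_force"])
print(units([.483,-.230,.1193],47.6,[.4639,-.3853,.035],10.55))
E
```

```text
[ 0.46375624 -0.385186    0.03430659] [-0.31813228 -0.26524668  0.36157858]
[ 1.89 -5.97 -3.37 -6.18]
```

{"name": "servo_tool", "arguments": {"moves": [[0,0,-1,0,1],[0,0,-2.2,0,1],[0,0,-3.4,0,1],[0.6,-2,-3.4,-1,1],[1.2,-4,-3.4,-2,1],[1.9,-5.97,-3.4,-3,1],[1.9,-5.97,-3.4,-4,1],[1.9,-5.97,-3.4,-5,1],[1.9,-5.97,-3.4,-6,1],[1.9,-5.97,-3.4,-6.2,1]]}}

```text
time: 5.63
tool_pos: [0.4831, -0.2289, 0.119]
ee_rot: [-3.141, 0.0, 0.837]
wrist_force: [0.5, -0.7, -2.0]
width: 0.0296
finger_force: 30.0
```

{"name": "servo_tool", "arguments": {"moves": [[0,0,0,0,1],[0,0,0,0,1],[0,0,0,0,1],[0,0,0,0,1]]}}

```text
time: 5.97
tool_pos: [0.4831, -0.2304, 0.1193]
ee_rot: [-3.141, -0.0, 0.832]
wrist_force: [0.1, -0.1, -1.4]
width: 0.0298
finger_force: 30.0
```

```bash
python3 - <<'E'
from h import *
o=robot.get_obs(); print(o["tool_pos"],o["ee_rot"],o["wrist_force"],o["width"])
s=robot.snapshot("wrist"); cv2.imwrite("pics/w3c.png",cv2.resize(s["image"][120:290,170:380],None,fx=3.5,fy=3.5,interpolation=cv2.INTER_CUBIC))
print(units([.483,-.230,.1193],47.6))
E
```

```text
[ 0.48309179 -0.23035514  0.11928233] [-3.14126136e+00 -3.66007941e-05  8.31528407e-01] [ 0.10247907 -0.09888352 -1.4372615 ] 0.02979133909111205
[ 0.01 -0.01 -0.    0.01]
```

View pics/w3c.png

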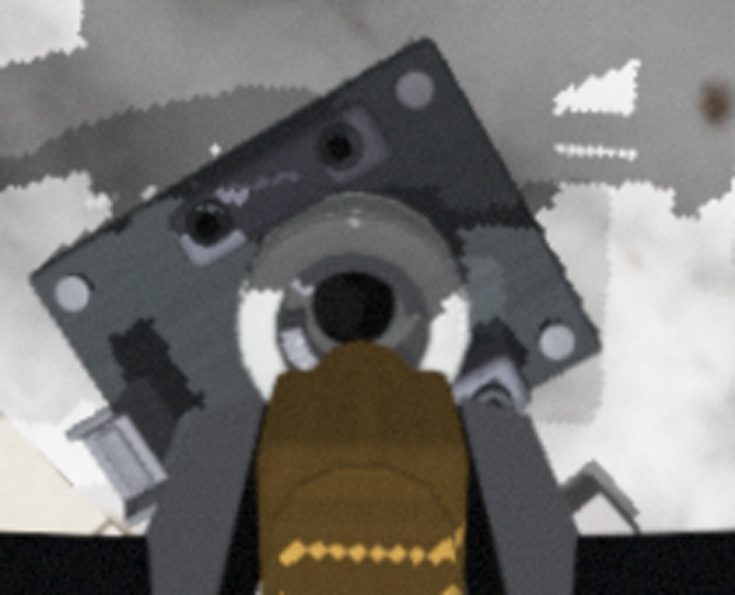

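The elbow is held straight. The coupling's outer edges are at crop x 238 and 469, row about 320, and its far rim is at (354,193). I check the alignment from these.

```bash
python3 - <<'E'
from h import *
o=robot.get_obs(); s=robot.snapshot("wrist")
C=lambda u,v,z: wz(s,o,170+(u+.5)/3.5-.5,120+(v+.5)/3.5-.5,z)
P=np.array([C(*p,.046) for p in((238,322),(469,322),(354,193),(268,240),(442,240))])
A=np.c_[2*P,np.ones(len(P))]; x=np.linalg.lstsq(A,(P**2).sum(1),rcond=None)[0]
print("centre",x[:2],"r",np.sqrt(x[2]+x[:2]@x[:2]), "row units from here",units([*x[:2],.119],47.6))
l,r=C(275,376,.115),C(448,376,.115); print("block mid",units([*((l+r)/2),.115]),np.linalg.norm(l-r))
E
```

```text
centre [ 0.48473326 -0.22664784] r 0.026606402181362423 row units from here [ 0.15 -0.05  0.01  0.01]
block mid [0.41 0.02 0.17 0.  ] 0.029487321805966107
```

```bash
python3 - <<'E'
from h import *
o=robot.get_obs(); s=robot.snapshot("wrist"); im=s["image"].astype(int)
T=np.array(s["T_tool_cam"])
def tp(p):
    c=T[:3,:3].T@(np.array(p)-T[:3,3]); r=np.hypot(c[0],c[1]); a=np.arctan2(r,c[2])*s["fx"]
    return np.round([s["cx"]+a*c[0]/r,s["cy"]+a*c[1]/r],1)
g=.0343
for n,p in dict(foot=(.009,0,g),shank30=(.011,0,g-.03),blkbot=(.015,0,g-.03),blktop=(.015,0,g-.068),cap0=(.0145,0,g-.068),capfront=(-.0145,0,g-.068),blkfront=(-.015,0,g-.068),tipL=(.008,-.015,0)).items(): print(n,tp(p))
for u in(255,273): print(u,[(v,tuple(im[v,u])) for v in range(206,292,1)][::1] if u==273 else [(v,im[v,u].sum()) for v in range(215,260)])
E
```

```text
foot [272.3 215.6]
shank30 [272.3 226.1]
blkbot [272.3 219.6]
blktop [272.2 242.2]
cap0 [272.2 243.1]
capfront [272.3 295.6]
blkfront [272.3 296.4]
tipL [246.7 233.1]
255 [(215, np.int64(468)), (216, np.int64(567)), (217, np.int64(657)), (218, np.int64(614)), (219, np.int64(560)), (220, np.int64(598)), (221, np.int64(586)), (222, np.int64(525)), (223, np.int64(517)), (224, np.int64(466)), (225, np.int64(301)), (226, np.int64(177)), (227, np.int64(140)), (228, np.int64(155)), (229, np.int64(153)), (230, np.int64(154)), (231, np.int64(156)), (232, np.int64(152)), (233, np.int64(155)), (234, np.int64(156)), (235, np.int64(154)), (236, np.int64(152)), (237, np.int64(159)), (238, np.int64(151)), (239, np.int64(156)), (240, np.int64(157)), (241, np.int64(156)), (242, np.int64(160)), (243, np.int64(159)), (244, np.int64(164)), (245, np.int64(171)), (246, np.int64(166)), (247, np.int64(172)), (248, np.int64(188)), (249, np.int64(193)), (250, np.int64(193)), (251, np.int64(198)), (252, np.int64(198)), (253, np.int64(195)), (254, np.int64(195)), (255, np.int64(188)), (256, np.int64(192)), (257
[... 3761 characters left out ...]
), np.int64(151), np.int64(190))), (279, (np.int64(55), np.int64(111), np.int64(144))), (280, (np.int64(41), np.int64(79), np.int64(102))), (281, (np.int64(34), np.int64(68), np.int64(89))), (282, (np.int64(34), np.int64(67), np.int64(88))), (283, (np.int64(34), np.int64(69), np.int64(90))), (284, (np.int64(37), np.int64(69), np.int64(92))), (285, (np.int64(36), np.int64(69), np.int64(89))), (286, (np.int64(33), np.int64(66), np.int64(88))), (287, (np.int64(29), np.int64(64), np.int64(83))), (288, (np.int64(33), np.int64(64), np.int64(88))), (289, (np.int64(40), np.int64(73), np.int64(90))), (290, (np.int64(34), np.int64(70), np.int64(90))), (291, (np.int64(34), np.int64(68), np.int64(90)))]
```

```bash
cat > sc.py <<'E'
from h import *
o=robot.get_obs(); s=robot.snapshot("scene"); im=s["image"]; hsv=cv2.cvtColor(im,cv2.COLOR_BGR2HSV)
print(o["tool_pos"],np.degrees(o["ee_rot"][2]))
z0=o["tool_pos"][2]-.0343
for z in(0.004,.015,.02,.026,.04,.05,.06,.069):
    u,v=px(s,[*o["tool_pos"][:2],z0+z]); r=im[int(round(v))]
    h=hsv[int(round(v))]; xs=[x for x in range(int(u)-50,int(u)+50) if 12<=h[x,0]<=34 and h[x,1]>100 and h[x,2]>35]
    print(z,"pred",round(u,1),round(v,1),"brass",(min(xs),max(xs),np.mean(xs)) if xs else None)
u,v=px(s,[.4825,-.2303,.046]); print("coupling pred",u,v)
for z in (.03,.04,):
    u,v=px(s,[.4825,-.2303,z]); print(z,round(v),[int(x) for x in im[int(round(v)),int(u)-20:int(u)+21].sum(1)//3],int(u)-20)
E
python3 sc.py
```

```text
[ 0.48316948 -0.23018556  0.11935407] 47.688490376267616
0.004 pred 222.6 182.5 brass (218, 227, np.float64(222.5))
0.015 pred 222.4 177.5 brass (218, 227, np.float64(222.5))
0.02 pred 222.3 175.2 brass (218, 227, np.float64(222.5))
0.026 pred 222.3 172.4 brass (217, 227, np.float64(222.0))
0.04 pred 222.1 165.9 brass (215, 229, np.float64(222.0))
0.05 pred 222.0 161.3 brass (215, 229, np.float64(222.0))
0.06 pred 221.8 156.5 brass (215, 229, np.float64(222.0))
0.069 pred 221.7 152.2 brass (215, 228, np.float64(221.5))
coupling pred 222.90482688911706 201.68141641807557
0.03 209 [77, 80, 76, 75, 75, 75, 82, 89, 104, 110, 106, 104, 104, 105, 106, 124, 106, 112, 112, 112, 117, 103, 99, 98, 96, 94, 94, 94, 104, 95, 96, 95, 78, 65, 69, 78, 67, 70, 76, 85, 105] 203
0.04 204 [107, 112, 108, 106, 110, 107, 99, 100, 132, 152, 167, 172, 173, 164, 154, 132, 128, 110, 105, 106, 104, 91, 85, 83, 86, 86, 88, 92, 166, 169, 150, 141, 120, 101, 119, 123, 124, 124, 124, 124, 123] 202
```

{"name": "servo_tool", "arguments": {"moves": [[0,0,0,1.1,1],[0,0,0,2.2,1],[0,0,0,3.3,1],[0,0,0,4.4,1],[0,0,0,5.5,1],[0,0,0,6.6,1],[0,0,0,7.7,1],[0,0,0,8.8,1],[0,0,0,9.9,1],[0,0,0,11,1]]}}

```text
time: 7.0
tool_pos: [0.4832, -0.2301, 0.1195]
ee_rot: [-3.142, -0.0, -0.325]
wrist_force: [-0.2, 0.4, -1.5]
width: 0.0301
finger_force: 30.0
```

{"name": "servo_tool", "arguments": {"moves": [[0,0,0,1.1,1],[0,0,0,2.2,1],[0,0,0,3.3,1],[0,0,0,4,1],[0,0,0,4,1],[0,0,0,4,1],[0,0,0,4,1],[0,0,0,4,1]]}}

```text
time: 7.67
tool_pos: [0.4832, -0.23, 0.1195]
ee_rot: [-3.142, 0.0, -0.737]
wrist_force: [-2.2, 0.0, -2.1]
width: 0.0301
finger_force: 30.0
```

```bash
python3 sc.py; python3 - <<'E'
from h import *
s=robot.snapshot("scene"); cv2.imwrite("pics/s2.png",cv2.resize(s["image"][140:250,160:290],None,fx=6,fy=5.4,interpolation=cv2.INTER_CUBIC))
E
```

```text
[ 0.48322636 -0.22995484  0.11946441] -42.19895110415765
0.004 pred 222.5 182.4 brass (218, 226, np.float64(222.0))
0.015 pred 222.3 177.4 brass (217, 226, np.float64(221.5))
0.02 pred 222.3 175.1 brass (217, 226, np.float64(221.5))
0.026 pred 222.2 172.3 brass (217, 226, np.float64(221.5))
0.04 pred 222.0 165.9 brass (215, 217, np.float64(216.0))
0.05 pred 221.9 161.2 brass (190, 217, np.float64(203.5))
0.06 pred 221.8 156.4 brass (213, 216, np.float64(214.5))
0.069 pred 221.6 152.2 brass (214, 216, np.float64(215.0))
coupling pred 222.90482688911706 201.68141641807557
0.03 209 [76, 78, 76, 74, 75, 75, 82, 88, 103, 108, 97, 93, 95, 97, 98, 100, 99, 97, 95, 95, 97, 98, 98, 97, 95, 94, 94, 93, 93, 92, 91, 89, 77, 66, 64, 63, 57, 59, 61, 91, 144] 203
0.04 204 [92, 95, 94, 103, 109, 94, 96, 99, 132, 151, 160, 108, 90, 88, 89, 88, 91, 93, 94, 93, 92, 88, 84, 83, 85, 85, 87, 91, 103, 115, 111, 108, 100, 98, 119, 123, 123, 124, 124, 124, 123] 202
```

View pics/s2.png

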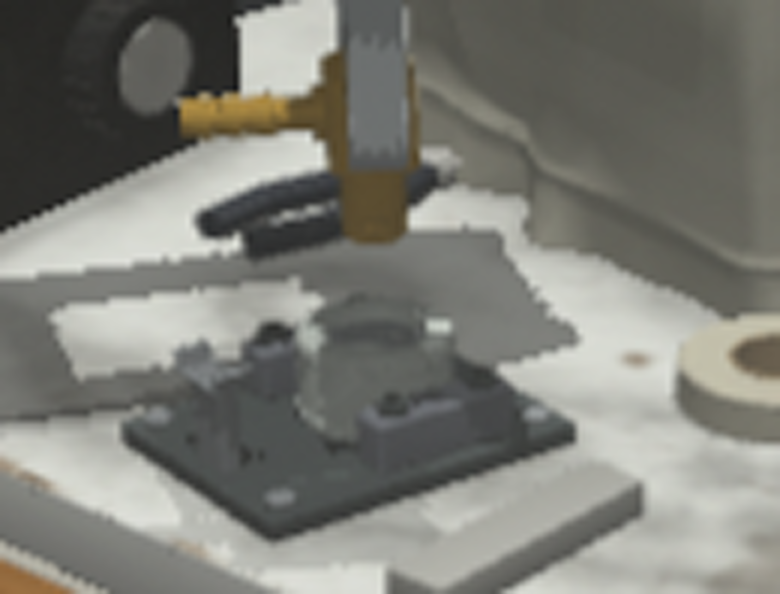

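The scene view at (374,205) shows the shank about 1–2.5 mm behind the finger centre (toward the tail) and upright. The coupling centre is as computed. I'll take the elbow axis as TCP − 2 mm along tool x.

```bash
cat >> h.py <<'E'
def tcp(tail,z,c=(.4825,-.2303),off=.002):
    "tool target for elbow tail yaw (deg) and elbow origin height z"
    a=np.radians(tail-180); return [c[0]+off*np.cos(a),c[1]+off*np.sin(a),z+.0343], tail-180
E
python3 - <<'E'
from h import *
for t,z in((224,.085),(224,.046)):
    print(units(*tcp(t,z)))
E
```

```text
[-1.000e-02 -5.000e-02  1.000e-02 -1.437e+01]
[-1.000e-02 -5.000e-02  1.570e+00 -1.437e+01]
```

{"name": "servo_tool", "arguments": {"moves": [[0,0,0,-1.1,1],[0,0,0,-2.2,1],[0,0,0,-3.3,1],[0,0,0,-4.4,1],[0,0,0,-5.5,1],[0,0,0,-6.6,1],[0,0,0,-7.7,1],[0,0,0,-8.8,1],[0,0,0,-9.9,1],[0,0,0,-11,1]]}}

```text
time: 8.6
tool_pos: [0.4832, -0.2299, 0.1195]
ee_rot: [-3.142, -0.0, 0.421]
wrist_force: [-0.7, 1.2, -1.2]
width: 0.0299
finger_force: 30.0
```

{"name": "servo_tool", "arguments": {"moves": [[0,0,0,-1.1,1],[0,0,0,-2.2,1],[0,0,0,-3.4,1],[0,0,0,-3.4,1],[0,0,0,-3.4,1],[0,0,0,-3.4,1]]}}

```text
time: 9.1
tool_pos: [0.4833, -0.2299, 0.1194]
ee_rot: [-3.142, -0.0, 0.768]
wrist_force: [-0.1, -0.0, -1.8]
width: 0.0301
finger_force: 30.0
```

```bash
python3 - <<'E'
from h import *
o=robot.get_obs(); print(o["tool_pos"],np.degrees(o["ee_rot"]),o["wrist_force"])
for t,z in((224,.085),(224,.046)):
    print(units(*tcp(t,z)))
E
```

```text
[ 0.48325638 -0.22990402  0.1194471 ] [-1.79997255e+02 -5.59329065e-03  4.40129976e+01] [-0.14300069 -0.03458283 -1.80810816]
[ 0.05 -0.01  0.01  0.  ]
[ 0.05 -0.01  1.57  0.  ]
```

{"name": "servo_tool", "arguments": {"moves": [[0.05,-0.01,0.6,0,1],[0.05,-0.01,1.2,0,1],[0.05,-0.01,1.6,0,1],[0.05,-0.01,1.8,0,1],[0.05,-0.01,1.8,0,1],[0.05,-0.01,1.8,0,1],[0.05,-0.01,1.8,0,1]]}}

```text
time: 9.68
tool_pos: [0.4845, -0.2292, 0.0754]
ee_rot: [3.14, -0.0, 0.77]
wrist_force: [0.5, 0.3, -1.0]
width: 0.0296
finger_force: 30.0
```

{"name": "servo_tool", "arguments": {"moves": [[0,0,0.04,0,1],[0,0,0.08,0,1],[0,0,0.12,0,1],[0,0,0.12,0,1],[0,0,0.12,0,1]]}}

```text
time: 10.1
tool_pos: [0.4845, -0.2292, 0.0726]
ee_rot: [3.14, -0.001, 0.77]
wrist_force: [-1.2, -0.2, 3.0]
width: 0.0299
finger_force: 30.0
```

{"name": "servo_tool", "arguments": {"moves": [[0,0,0.04,0,1],[0,0,0.04,0,1],[0,0,0.04,0,1],[0,0,0.04,0,1]]}}

```text
time: 10.43
tool_pos: [0.4836, -0.2286, 0.0696]
ee_rot: [-3.14, 0.0, 0.77]
wrist_force: [0.3, 0.5, -2.0]
width: 0.0296
finger_force: 30.0
```

```bash
cat > f.py <<'E'
from h import *
F=[];t=[]
o=robot.get_obs()
W=R.from_euler('xyz',o["ee_rot"]).as_matrix()
print("pos",o["tool_pos"].round(4),"yaw",np.degrees(o["ee_rot"][2]).round(2),"F",o["wrist_force"].round(2),"M",o["wrist_torque"].round(3),"Ftool",(W.T@o["wrist_force"]).round(2),"Mtool",(W.T@o["wrist_torque"]).round(3),"origin z",round(o["tool_pos"][2]-.0343,4))
E
python3 f.py
```

```text
pos [ 0.4836 -0.2286  0.0696] yaw 44.14 F [ 0.29  0.46 -1.98] M [-0.037  0.128  0.017] Ftool [ 0.53 -0.12  1.98] Mtool [ 0.063 -0.118 -0.017] origin z 0.0353
```

{"name": "servo_tool", "arguments": {"moves": [[0,0,0.04,0,1],[0,0,0.08,0,1],[0,0,0.12,0,1],[0,0,0.12,0,1],[0,0,0.12,0,1],[0,0,0.12,0,1]]}}

```text
time: 10.93
tool_pos: [0.4838, -0.2288, 0.0673]
ee_rot: [-3.141, 0.0, 0.771]
wrist_force: [0.3, 0.2, -1.0]
width: 0.0301
finger_force: 30.0
```

```bash
python3 f.py
```

```text
pos [ 0.4838 -0.2288  0.0673] yaw 44.15 F [ 0.3   0.22 -0.96] M [ 0.006  0.185 -0.014] Ftool [0.37 0.06 0.96] Mtool [ 0.133 -0.129  0.014] origin z 0.033
```

Origin z 33 mm with no lateral force, so the shank is in the ring. I press a little more to feel the lugs on the ring.

{"name": "servo_tool", "arguments": {"moves": [[0,0,0.04,0,1],[0,0,0.08,0,1],[0,0,0.08,0,1],[0,0,0.08,0,1],[0,0,0.08,0,1]]}}

```text
time: 11.35
tool_pos: [0.484, -0.2289, 0.0666]
ee_rot: [3.141, -0.0, 0.771]
wrist_force: [-3.3, 1.0, 5.5]
width: 0.03
finger_force: 30.0
```

```bash
python3 f.py
```

```text
pos [ 0.484  -0.2289  0.0666] yaw 44.15 F [-3.33  0.97  5.51] M [ 0.322  0.843 -0.003] Ftool [-1.72 -3.01 -5.51] Mtool [ 0.818 -0.381  0.003] origin z 0.0323
```

{"name": "servo_tool", "arguments": {"moves": [[0,0,0,0.2,1],[0,0,0,0.4,1],[0,0,0,0.6,1],[0,0,0,0.8,1],[0,0,0,0.8,1],[0,0,0,0.8,1]]}}

```text
time: 11.85
tool_pos: [0.4842, -0.2284, 0.0662]
ee_rot: [-3.141, -0.001, 0.687]
wrist_force: [-2.3, 2.5, 4.7]
width: 0.0299
finger_force: 30.0
```

{"name": "servo_tool", "arguments": {"moves": [[0,0,0,0.1,1],[0,0,0,0.2,1],[0,0,0,0.3,1],[0,0,0,0.3,1],[0,0,0,0.3,1]]}}

```text
time: 12.27
tool_pos: [0.4837, -0.2292, 0.0644]
ee_rot: [-3.141, 0.001, 0.655]
wrist_force: [-1.0, -0.1, -1.2]
width: 0.0299
finger_force: 30.0
```

```bash
python3 f.py
```

```text
pos [ 0.4837 -0.2292  0.0644] yaw 37.54 F [-0.99 -0.08 -1.2 ] M [0.036 0.205 0.022] Ftool [-0.83 -0.54  1.2 ] Mtool [ 0.153 -0.141 -0.022] origin z 0.0301
```

The lugs fell into the gap at tail 217.5°, as the camera predicted: contact force vanished and z sank. Now I lower it through the gap.

{"name": "servo_tool", "arguments": {"moves": [[0,0,0.06,0,1],[0,0,0.12,0,1],[0,0,0.18,0,1],[0,0,0.24,0,1],[0,0,0.24,0,1],[0,0,0.24,0,1],[0,0,0.24,0,1]]}}

```text
time: 12.85
tool_pos: [0.4838, -0.2289, 0.0592]
ee_rot: [-3.141, 0.0, 0.655]
wrist_force: [-1.2, 1.0, -2.6]
width: 0.03
finger_force: 30.0
```

```bash
python3 f.py
```

```text
pos [ 0.4838 -0.2289  0.0592] yaw 37.55 F [-1.2   0.97 -2.59] M [-0.065  0.337  0.018] Ftool [-0.36 -1.5   2.59] Mtool [ 0.154 -0.307 -0.018] origin z 0.0249
```

{"name": "servo_tool", "arguments": {"moves": [[0,0,0.04,0,1],[0,0,0.08,0,1],[0,0,0.08,0,1],[0,0,0.08,0,1],[0,0,0.08,0,1]]}}

```text
time: 13.27
tool_pos: [0.4839, -0.2289, 0.0578]
ee_rot: [3.142, 0.0, 0.655]
wrist_force: [-3.0, 1.6, 1.2]
width: 0.0299
finger_force: 30.0
```

```bash
python3 f.py
```

```text
pos [ 0.4839 -0.2289  0.0578] yaw 37.55 F [-3.02  1.56  1.19] M [ 0.1    0.695 -0.002] Ftool [-1.44 -3.08 -1.19] Mtool [ 0.503 -0.49   0.002] origin z 0.0235
```

Resting on the seal at z 23.5 mm, gate condition met. Now I turn clockwise, following the screw and the 2 mm grip offset.

{"name": "servo_tool", "arguments": {"moves": [[0,-0.02,0,0,1],[0,-0.015,0,0.5,1],[0,-0.01,0,1,1],[0,-0.007,0.005,1.5,1],[0,-0.003,0.01,2,1],[0,0,0.015,2.5,1],[-0.005,0.005,0.02,3,1],[-0.005,0.005,0.02,3,1],[-0.005,0.005,0.02,3,1]]}}

```text
time: 14.02
tool_pos: [0.4842, -0.2287, 0.0575]
ee_rot: [-3.141, -0.001, 0.343]
wrist_force: [-2.1, 2.0, 2.9]
width: 0.0301
finger_force: 30.0
```

```bash
python3 f.py
```

```text
pos [ 0.4842 -0.2287  0.0575] yaw 19.63 F [-2.13  2.    2.92] M [ 0.537  0.649 -0.03 ] Ftool [-1.34 -2.6  -2.92] Mtool [ 0.724 -0.431  0.031] origin z 0.0232
```

{"name": "servo_tool", "arguments": {"moves": [[-0.01,-0.02,0.005,0.5,1],[-0.01,-0.015,0.012,1,1],[-0.01,-0.01,0.02,1.5,1],[-0.01,-0.005,0.028,2,1],[-0.01,0,0.035,2.5,1],[-0.01,0,0.043,3,1],[-0.01,0,0.043,3,1],[-0.01,0,0.043,3,1]]}}

```text
time: 14.68
tool_pos: [0.4841, -0.2293, 0.0565]
ee_rot: [3.141, -0.001, 0.029]
wrist_force: [-2.6, 1.5, 4.3]
width: 0.0295
finger_force: 30.0
```

```bash
python3 f.py
```

```text
pos [ 0.4841 -0.2293  0.0565] yaw 1.66 F [-2.62  1.54  4.28] M [ 0.338  0.68  -0.007] Ftool [-2.57 -1.61 -4.28] Mtool [ 0.357 -0.67   0.007] origin z 0.0222
```

{"name": "servo_tool", "arguments": {"moves": [[-0.01,0,0.008,0.5,1],[-0.015,0,0.015,1,1],[-0.02,0,0.022,1.5,1],[-0.02,0,0.03,2,1],[-0.02,0,0.033,2.3,1],[-0.02,0,0.033,2.3,1],[-0.02,0,0.033,2.3,1],[-0.02,0,0.033,2.3,1]]}}

```text
time: 15.35
tool_pos: [0.4838, -0.2297, 0.0558]
ee_rot: [3.141, -0.002, -0.212]
wrist_force: [-2.1, 0.5, 5.6]
width: 0.0298
finger_force: 30.0
```

```bash
python3 f.py; python3 - <<'E'
from h import *
s=robot.snapshot("scene"); im=s["image"]
P=lambda c,yaw,z:[c[0]+.062*np.cos(np.radians(yaw)),c[1]+.062*np.sin(np.radians(yaw)),z]
for yaw in(160,168,176): print(yaw,np.round(px(s,P((.4825,-.2303),yaw,.072)),1))
hsv=cv2.cvtColor(im,cv2.COLOR_BGR2HSV); m=cv2.inRange(hsv,(12,100,35),(34,255,255))[150:215,160:250]
n,l,st,ce=cv2.connectedComponentsWithStats(m); print(st[1:],ce[1:])
ys,xs=np.nonzero(m); 
for x in range(xs.min(),xs.min()+16,2): print(x+160,ys[xs==x].min()+150 if (xs==x).any() else 0,ys[xs==x].max()+150 if (xs==x).any() else 0)
E
```

```text
pos [ 0.4838 -0.2297  0.0558] yaw -12.16 F [-2.09  0.51  5.57] M [0.127 0.573 0.03 ] Ftool [-2.14 -0.06 -5.57] Mtool [ 0.004 -0.587 -0.031] origin z 0.0215
160 [194.3 196.9]
168 [196.4 198.6]
176 [199.  200.1]
[[ 59   0   6   8  20]
 [ 36  28  32  27 355]] [[60.75        2.7       ]
 [53.55492958 42.03098592]]
196 195 199
198 193 200
200 193 199
202 192 199
204 191 198
206 191 198
208 190 197
210 190 196
```

The tail end is at (196,197.5) in the scene image, which matches 165–168°, over the saddle. I release and lift.

{"name": "servo_tool", "arguments": {"moves": [[0,0,0,0,0.5],[0,0,0,0,0.2],[0,0,0,0,0],[0,0,0,0,0],[0,0,0,0,0],[0,0,0,0,0],[0,0,0,0,0],[0,0,-0.5,0,0],[0,0,-1.5,0,0],[0,0,-2.5,0,0]]}}

```text
time: 16.23
tool_pos: [0.4823, -0.2286, 0.1169]
ee_rot: [-3.14, 0.003, -0.214]
wrist_force: [0.4, 0.7, 1.2]
width: 0.0921
finger_force: 0.0
```

{"name": "servo_tool", "arguments": {"moves": [[0,0,-1,0,0],[0,0,-2,0,0],[-1,0,-3,0,0],[-2,0,-4,0,0],[-2,0,-4,0,0],[-2,0,-4,0,0],[-2,0,-4,0,0]]}}

```text
time: 16.82
tool_pos: [0.4344, -0.2185, 0.2167]
ee_rot: [-3.141, 0.0, -0.214]
wrist_force: [0.1, 0.8, -0.3]
width: 0.0943
finger_force: 0.0
```

```bash
python3 f.py; python3 - <<'E'
from h import *
o=robot.get_obs(); s=robot.snapshot("wrist"); im=s["image"]; print(o["width"])
hsv=cv2.cvtColor(im,cv2.COLOR_BGR2HSV); m=cv2.inRange(hsv,(12,100,35),(34,255,255))
n,l,st,ce=cv2.connectedComponentsWithStats(m); print([(list(a),c) for a,c in zip(st[1:],ce[1:]) if a[4]>80])
x,y=260,150
cv2.imwrite("pics/w4.png",cv2.resize(im[110:250,190:370],None,fx=4,fy=4,interpolation=cv2.INTER_CUBIC))
E
```

```text
pos [ 0.4344 -0.2185  0.2167] yaw -12.26 F [ 0.06  0.81 -0.27] M [ 0.014  0.159 -0.04 ] Ftool [-0.11 -0.81  0.27] Mtool [-0.02  -0.158  0.04 ] origin z 0.1824
0.09434335670802246
[([np.int32(504), np.int32(59), np.int32(56), np.int32(73), np.int32(2689)], array([532.88917813,  96.915582  ])), ([np.int32(258), np.int32(132), np.int32(31), np.int32(77), np.int32(1583)], array([272.94504106, 162.93682881])), ([np.int32(82), np.int32(283), np.int32(28), np.int32(54), np.int32(743)], array([ 92.87213997, 309.50471063])), ([np.int32(437), np.int32(283), np.int32(28), np.int32(54), np.int32(745)], array([453.18120805, 309.64161074])), ([np.int32(248), np.int32(334), np.int32(272), np.int32(44), np.int32(2122)], array([396.52309142, 361.33600377]))]
```

View pics/w4.png

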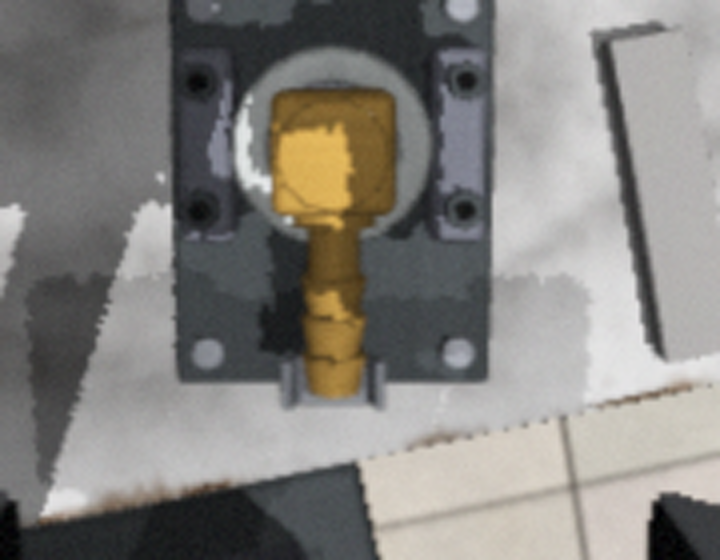

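The tail end at (335,390) is centred between the saddle arms at x 283–384. The elbow is upright, the gripper is clear, and the stick shown is in place. Handing in.

```bash
python3 -c "
from bench import robot; print(robot.close_job())"
```

```text
the job is handed in; nothing more can be done
None
```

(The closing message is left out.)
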